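# Square up the dressing-table mirror frame

### The job

The corner of the wooden mirror frame lying on the make-up table is out of square: its side piece leans in on its single screw. Take the metal assembly square by its wooden post and, with it lying flat on the table, press its heel fully home into the inside corner, so that one leg is flush against the clamped rail and the other has pushed the side piece out to a right angle and is flush against it. Finish while still gripping the post and pressing the square against both pieces, without letting go, and leave the make-up jar, tub and can where they stand.

Things in the scene. Friction and masses are not known exactly. Their poses are not given: they have to be found in the camera images.
- square: flat aluminium right-angled L, two legs 120 mm long outside, 20 mm wide, 20 mm tall, plus a slanting brace; about 0.4 kg. A dark wooden grip post (26 x 26 mm, sides parallel to the legs, top 60 mm above the table) stands inside the L. Origin: under the post's middle, on the underside. One leg runs along its -y, outer face at x = -40 mm; the other along +x, outer face at y = +40 mm
- heel (a point): the square's heel: the outside corner where the outer faces of its legs meet, on its underside, at (-40, +40, 0) mm in the axes of square
- toe_rail (a point): outer corner at the end of the square's -y leg (the leg for the rail), on the underside, at (-40, -80, 0) mm in the axes of square
- toe_stile (a point): outer corner at the end of the square's +x leg (the leg for the stile), on the underside, at (80, +40, 0) mm in the axes of square
- rail: wooden bottom rail, 40 mm wide, 22 mm tall, clamped to the table (dark clamp up to 44 mm high on its free end). Origin: the frame's inner corner, on the table. The rail runs 170 mm along -y, inner face at x = 0; inside of the frame is x > 0, y < 0; the squared stile's inner face is y = 0, running along +x
- stile: wooden side piece, 40 mm wide, 22 mm tall, running from the corner away from the robot, half-lapped on the rail and turning on one screw. Origin: on the table under the screw, at (-20, +20) mm in the rail's axes; its reported axes are the rail's and do not turn with the bar. It reaches 240 mm from the screw; inner face 20 mm from the screw's centre
- lean (a joint): inward lean of the stile in rad: 0 = at a right angle to the rail, positive = free end leans in over the frame's inside (corner closed to under 90 degrees). Starts at 0.05 to 0.13. Stiff by friction only (about 0.45 N m, no spring): it stays where it is pushed; some 4 N at the end of the square's leg moves it
- jar: bystander, leave it alone: low cream jar, white with a blue lid, 68 mm across, 60 mm tall, upright. Origin: centre of its underside
- tub: bystander, leave it alone: wide powder tub, white, 84 mm across, 55 mm tall, upright. Origin: centre of its underside
- can: bystander, leave it alone: slim bare-metal spray can, 48 mm across, 130 mm tall, upright. Origin: centre of its underside

How it is judged (in metres and radians):
At the end, for the whole second after the job is handed in: Through the last second: square gripped (over 3 N), pressing on rail and stile (over 1 N each); heel within 3 mm of the inner corner in rail x and y; toe_rail within 3 mm of x = 0, toe_stile of y = 0; lean within 0.02 rad of 0; square flat (0.05 rad), at most 6 mm up, still (0.01 m/s) (contact force between square and rail above 1 N and contact force between square and stile above 1 N and contact force between the fingers and square above 3 N and value of joint lean between -0.02 and 0.02 rad and x of toe_rail in the frame of rail between -0.003 and 0.003 m and y of toe_stile in the frame of rail between -0.003 and 0.003 m and x of heel in the frame of rail between -0.003 and 0.003 m and y of heel in the frame of rail between -0.003 and 0.003 m and height (world z) of square below 0.006 m and angle between square's own z axis and vertical below 0.05 rad and linear speed of square below 0.01 m/s); the arm keeps its last pose, push and grip.
It fails at once if the jar is shifted or tipped (distance of jar from where it was at the start of the episode above 0.02 m or angle between jar's own z axis and vertical above 0.3 rad).
It fails at once if the tub is shifted or tipped (distance of tub from where it was at the start of the episode above 0.02 m or angle between tub's own z axis and vertical above 0.3 rad).
It fails at once if the can is shifted or tipped (distance of can from where it was at the start of the episode above 0.02 m or angle between can's own z axis and vertical above 0.3 rad).
It also fails if it takes over 45 s, if anything falls off the work surface, if the arm or the gripper's body presses on something with over 40 N, if the wrist force passes 120 N, or if a joint passes its speed limit or range.

### The arm

A 6-joint arm with a two-finger parallel gripper is mounted at the origin on the work surface. World frame = base frame: x ahead of the robot, y to its left, z up, the work surface at z = 0. Lengths are in m, angles in degrees, forces in N, time in s.
With the tool pointing down it reaches from about 0.3 to 0.75 m from the base axis. Payload 8.5 kg.
Tool frame: the origin (TCP) lies on the centre line of the jaws, within the pads' length; the fingertips stand 11 mm ahead of it and the grasp point (between the pads) lies 8 mm behind it; z points along the fingers, y is the line along which they close (so a half turn about z gives the same grasp; the last joint's range is limited). The gripper opens to 85 mm and grips with 20 to 120 N. Pads are 22 mm wide; open, the fingers measure 114 mm over their backs; the gripper's body (76 mm by 85 mm) begins 54 mm behind the grasp point. The pads swing forward as they close: fully open they stand 13 mm farther back than shut.
Start: joints at [61.977, 21.807, 74.336, -0, 83.858, -12.336], TCP at [0.149, 0.529, 0.242] pointing down, gripper open.
Joint ranges: [-178.18, 178.18], [-50.72, 133.34], [12.68, 142.11], [-81.47, 261.47], [9.98, 163.14], [-165.26, 165.26]. Speed limits (degrees/s): [136.94, 136.94, 180, 180, 180, 180].

### API

Orientations are given as a 3x3 rotation matrix whose columns are the frame's x, y, z axes.
In Python, from rig import env gives the robot as it stands.
- The arm moves only by the shell command python3 nudge.py [FORCE], which reads ROWS from standard input. ROWS is a JSON list that holds a single list of rows (three levels of brackets), with 1 to 10 rows, each of 5 numbers: dx, dy, dz in shares of the most that a row can go, 1 being 50 mm, then a turn about the tool's z in a scale on which 1.0 is 360 degrees, then the finger opening in m; each row shifts and turns the commanded pose from where the row before left it, along the tool's axes as they then stand; what a row does not reach is not made up. A row lasts 1/10 s, in which the tool goes at most 0.05 m and 8.59 degrees, less where a joint would pass 70% of its speed; a pose out of reach is approached as far as the arm can. The fingers move at their own pace and stop on an object; FORCE is the grip in N (left out, the last holds). Time passes only in rows, so rows that do not move let the fingers close. It prints the time, the measured TCP pose, the force, the opening and the grip force at its end. Shift and turn numbers lie between -1 and 1, and a call with a number outside is refused. Input that does not fit is refused with a message, and nothing moves.
- env.observe(): the state, without advancing time (a new reading comes with each control period).
- env.get_image(name): name is "scene" or "top" or "wrist"; returns a dict with "pixels" (480x640x3 uint8, red, green, blue), "K" (3x3 intrinsics, pixels), "extrinsics" (4x4, takes a point from world to camera coordinates). Camera axes: x right, y down, z forward; pixel columns grow to the right and rows downward; lengths in m; the calibration is good to about 2 mm. The wrist camera is an equidistant fisheye: a pixel r from the principal point sees the ray r / f radians off the axis. A picture is of the moment at which its call begins. There is no depth.
- env.close_job(): hands the job in; it is judged then, once.
The state is a dict: "time_s": time; "q": joint angles; "qvel": joint speeds; "joint_efforts": joint torques, N m; "position": TCP position; "tool_rot": TCP orientation; "ft_force": force on the tool from outside, world axes, zero at the start; "wrist_torque": the same for the moment, N m; "grip_width": finger opening in m; "gripper_force": force on a finger pad.
Only numpy, scipy, OpenCV 4.12 (cv2) and the standard library are available. Lean on these libraries where they do the work, as an engineer would, in place of code of your own. Each camera call takes 0.05 s, during which the arm holds its last target. There are 200 camera calls.

## Working session

There is one attempt and no reset: what is moved stays moved. The work goes in short steps, Python scripts to look and compute and a shell command to move; the robot and the scene stay as the last step left them, time stands still between calls to the robot, and variables do not carry over. Pictures are saved under pics/ and viewed, at most 10 in all, crops included, and the job is handed in when it is done.

```bash
ls; mkdir -p pics; python3 - <<'E'
from rig import env
import cv2,numpy as np
o=env.observe()
print(o['time_s'],o['position'],np.round(o['tool_rot'],3).tolist(),o['grip_width'])
for n in ['top','scene']:
    im=env.get_image(n); cv2.imwrite(f'pics/{n}0.png',im['pixels'][:,:,::-1]); np.savez(f'{n}0.npz',**im); print(n,np.round(im['K'],1).tolist(),np.round(im['extrinsics'],3).tolist())
E
```

```text
nudge.py
pics
rig.py
0.0 [0.14857187 0.52926566 0.24169359] [[-0.963, 0.27, -0.001], [0.27, 0.963, -0.001], [0.0, -0.001, -1.0]] 0.08503596571654459
top [[549.9, 0.0, 320.0], [0.0, 549.9, 241.5], [0.0, 0.0, 1.0]] [[-0.024, -1.0, -0.004, 0.025], [-0.986, 0.024, -0.162, 0.608], [0.163, 0.0, -0.987, 1.221], [0.0, 0.0, 0.0, 1.0]]
scene [[538.5, 0.0, 323.8], [0.0, 538.5, 240.8], [0.0, 0.0, 1.0]] [[-0.14, 0.99, -0.01, 0.09], [0.526, 0.066, -0.848, -0.263], [-0.839, -0.124, -0.53, 1.729], [0.0, 0.0, 0.0, 1.0]]
```

View pics/top0.png

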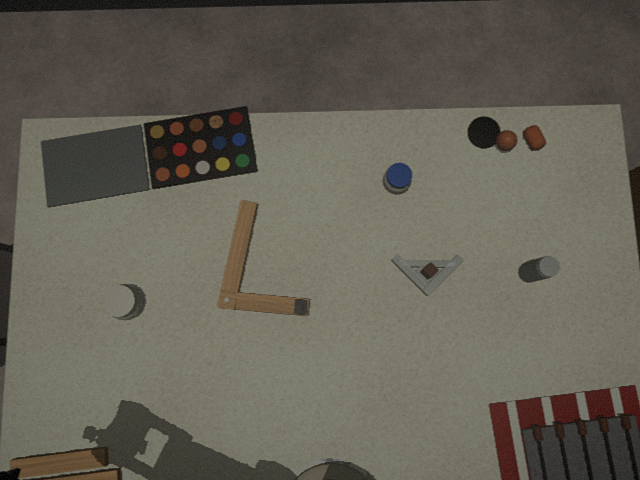

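View pics/scene0.png

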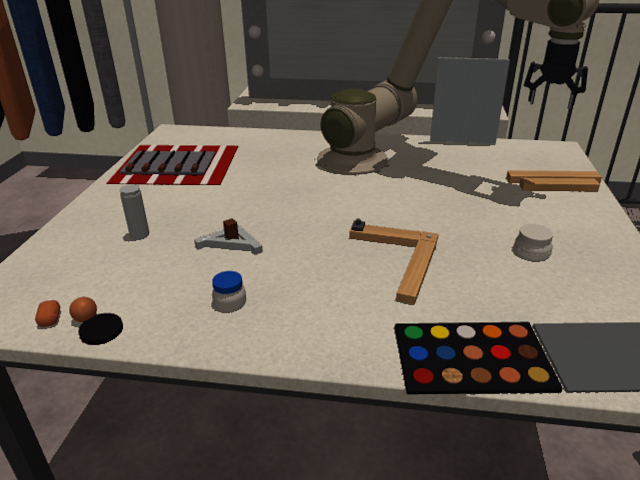

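Top view: the inner corner is near (238,294), the rail runs right to (308,307) and the stile runs up to (248,202). The square's heel is at (428,294), its toes are near (394,258) and (461,258), and the post is at (430,270). I'll enlarge both for measuring.

```bash
python3 - <<'E'
import cv2,numpy as np
im=np.load('top0.npz')['pixels'][:,:,::-1]
a=cv2.resize(im[195:320,212:317],None,fx=4,fy=4,interpolation=cv2.INTER_CUBIC)
b=cv2.resize(im[245:305,385:470],None,fx=4.5,fy=4.5,interpolation=cv2.INTER_CUBIC)
out=np.zeros((500,800,3),np.uint8); out[:500,:420]=a[:500,:420]; out[:b.shape[0],420:420+b.shape[1]]=b[:,:380]
out=cv2.convertScaleAbs(out,alpha=1.5)
cv2.imwrite('pics/crop1.png',out); print(a.shape,b.shape)
E
```

```text
(500, 420, 3) (270, 382, 3)
```

View pics/crop1.png

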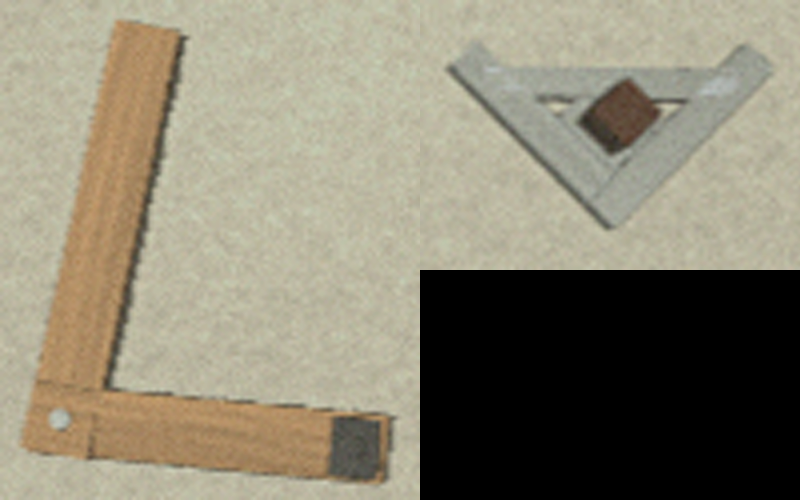

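```bash
cat > vis.py <<'E'
import cv2,numpy as np
from scipy.optimize import minimize
def proj(P,K,E):
    c=P@E[:3,:3].T+E[:3,3]; p=c@K.T; return p[:,:2]/p[:,2:]
def ray(u,v,z,K,E):
    R,t=E[:3,:3],E[:3,3]; o=-R.T@t; d=R.T@np.linalg.inv(K)@np.array([u,v,1]); return o+d*(z-o[2])/d[2]
def Rz(a): return np.array([[np.cos(a),-np.sin(a),0],[np.sin(a),np.cos(a),0],[0,0,1]])
def box(x0,x1,y0,y1,z0,z1): return np.array([[x,y,z] for x in(x0,x1) for y in(y0,y1) for z in(z0,z1)])
def place(B,x,y,a): return B@Rz(a).T+[x,y,0]
S=8
def render(boxes,K,E,roi):
    u0,v0,w,h=roi; m=np.zeros((h*S,w*S),np.uint8)
    for B in boxes:
        p=(proj(B,K,E)-[u0,v0]+.5)*S-.5
        cv2.fillConvexPoly(m,cv2.convexHull(np.round(p*16).astype(np.int32)),255,shift=4)
    return cv2.resize(m,(w,h),interpolation=cv2.INTER_AREA)/255.
def frame_boxes(p):
    x,y,a,l=p
    st=box(-.02,.24,-.02,.02,0.011,.022)@Rz(-l).T+[-.02,.02,0]
    rl=[box(-.04,0,-.17,.0,0,.022)]
    st2=box(.02,.24,-.02,.02,0,.022)@Rz(-l).T+[-.02,.02,0]
    rb=box(-.04,0,0,.04,0,.011)
    return [place(B,x,y,a) for B in rl+[st,st2,rb]]
def sq_boxes(p,dx=0):
    x,y,a=p
    bs=[box(-.04,-.02,-.08,.04,0,.02),box(-.04,.08,.02,.04,0,.02),box(-.013,.013,-.013,.013,0,.06)]
    return [place(B,x,y,a) for B in bs]
def fit(f,p0,step,target,w,K,E,roi):
    step=np.array(step); p0=np.array(p0,float)
    c=lambda q:(w*np.abs(cv2.GaussianBlur(render(f(p0+q*step),K,E,roi)-target,(0,0),.7))).sum()
    r=None;q=np.zeros(len(p0))
    for s in(1,.4,.2):
        r=minimize(c,q,method='Nelder-Mead',options=dict(initial_simplex=np.vstack([q,q+s*np.eye(len(q))]),xatol=.005,fatol=.01,maxiter=600)); q=r.x
    return p0+q*step,r.fun
E
python3 - <<'E'
from vis import *
d=np.load('top0.npz'); K,E=d['K'],d['extrinsics']; im=d['pixels']
A=lambda u,v,z:ray((u+.5)/4-.5+212,(v+.5)/4-.5+195,z,K,E)
B=lambda u,v,z:ray((u-420+.5)/4.5-.5+385,(v+.5)/4.5-.5+245,z,K,E)
r1,r2,sc=A(108,388,.022),A(390,413,.022),A(59,419,.022); s1,s2=A(118,20,.022),A(183,36,.022)
print('inner',r1,'railend',r2,'screw',sc,'stile end',s1,s2, 'len',np.linalg.norm(r2-r1))
h,t1,t2=B(612,222,.02),B(450,68,.02),B(770,70,.02); po=B(628,108,.06)
print('heel',h,'toeS',t1,np.linalg.norm(t1-h),'toeR',t2,np.linalg.norm(t2-h),'post',po)
print('cam',-E[:3,:3].T@E[:3,3])
hsv=cv2.cvtColor(im,cv2.COLOR_RGB2HSV)
for n,(u,v) in dict(wood=(240,250),bg=(280,250),bg2=(440,310),sq=(415,275),sq2=(448,268),clamp=(301,306),post=(430,269)).items(): print(n,im[v,u],hsv[v,u])
a=np.arctan2(*(r2-r1)[:2])  # rail direction -y
yaw=np.arctan2((r2-r1)[0],-(r2-r1)[1])
wood=np.clip((hsv[:,:,1].astype(float)-50)/70,0,1)
roi=(205,190,115,135); u0,v0,w,hh=roi; T=wood[v0:v0+hh,u0:u0+w]; W=np.ones_like(T)
W[295-v0:320-v0,290-u0:315-u0]=0
p,c=fit(frame_boxes,[r1[0],r1[1],yaw,.1],[.005,.005,.03,.03],T,W,K,E,roi); print('frame',np.round(p,4),c, 'yaw0',yaw)
np.save('frame.npy',p)
vis=np.hstack([T,render(frame_boxes(p),K,E,roi),.5+.5*(render(frame_boxes(p),K,E,roi)-T)])
cv2.imwrite('pics/fit1.png',cv2.resize((vis*255).astype(np.uint8),None,fx=2.2,fy=2.2))
E
```

```text
inner [0.49962818 0.20201017 0.022     ] railend [0.4811475  0.03818386 0.022     ] screw [0.48233564 0.23048059 0.022     ] stile end [0.71940989 0.19603688 0.022     ] [0.70862241 0.15718944 0.022     ] len 0.16486537772060453
heel [ 0.48371947 -0.23687326  0.02      ] toeS [ 0.56598503 -0.15677884  0.02      ] 0.1148161042548863 toeR [ 0.56083593 -0.32370098  0.02      ] 0.11612924852967364 post [ 0.53834313 -0.24045826  0.06      ]
cam [0.40224379 0.00952428 1.30354655]
wood [122  98  70] [ 16 109 122]
bg [133 132 119] [ 28  27 133]
bg2 [122 117 103] [ 22  40 122]
sq [101 103  96] [ 39  17 103]
sq2 [102 106  97] [ 43  22 106]
clamp [53 52 45] [26 38 53]
post [66 50 40] [ 12 100  66]
frame [ 0.5001  0.2061 -0.1124  0.0893] 609.44414004333 yaw0 -0.11233161525691907
```

View pics/fit1.png

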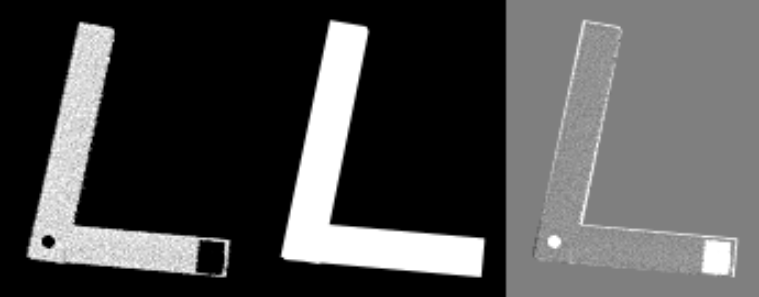

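Fit: inner corner at (0.500, 0.206), rail yaw -6.4°, lean about 0.09. The overlay agrees to within about 1 px. The square's yaw is about 43° and its post is at (0.539, -0.240). The sizes match what was given (legs 115–116 mm against 120, rail 165 mm against 170). Plan: grip with tool y along the square's x, then turn about 49° clockwise.

Careful with the scale: shifts go in shares of 50 mm and turns go in shares of 360 degrees. That gives: 7.9 degrees / 360 = 0.0219.

```bash
cat > d.py <<'E'
import sys,numpy as np
from rig import env
def delta(x,y,z,ang):
    o=env.observe(); R=np.array(o['tool_rot']); p=np.array(o['position'])
    cur=np.degrees(np.arctan2(R[1,1],R[0,1])); t=cur-ang
    print('p',np.round(p,4),'yang',round(cur,2),'turn first',round(t,2),'F',np.round(o['ft_force'],1),'w',round(o['grip_width'],4),'g',round(o['gripper_force'],1),'t',round(o['time_s'],2))
    c,s=np.cos(np.radians(t)),np.sin(np.radians(t)); w=np.array([x,y,z])-p
    R2=R@np.array([[c,-s,0],[s,c,0],[0,0,1]])
    print('delta before turn',np.round(R.T@w,4),'after turn',np.round(R2.T@w,4))
if __name__=='__main__': delta(*map(float,sys.argv[1:5]))
E
echo '[[[0, 0, 0, 0.0217, 0.085], [0, 0, 0, 0.0217, 0.085], [0, 0, 0, 0.0217, 0.085], [0, 0, 0, 0.0219, 0.085]]]' | python3 nudge.py 60; python3 d.py 0.539 -0.240 0.15 43
```

```text
time_s: 0.5
position: [0.1486, 0.5293, 0.2419]
tool_rot: [[-0.678, 0.735, -0.0], [0.735, 0.678, -0.001], [-0.0, -0.001, -1.0]]
ft_force: [0.8, 0.2, 0.6]
grip_width: 0.0851
gripper_force: 0.0
p [0.1486 0.5293 0.2419] yang 42.69 turn first -0.31 F [0.8 0.2 0.6] w 0.0851 g 0.0 t 0.5
delta before turn [-0.8302 -0.2346  0.0924] after turn [-0.8289 -0.2391  0.0924]
```

Scaled: -0.046 m is -0.92, -0.013 m is -0.26.

```bash
echo '[[[-0.92, -0.26, 0, 0, 0.085], [-0.92, -0.26, 0, 0, 0.085], [-0.92, -0.26, 0, 0, 0.085], [-0.92, -0.26, 0, 0, 0.085], [-0.92, -0.26, 0, 0, 0.085], [-0.92, -0.26, 0, 0, 0.085], [-0.92, -0.26, 0, 0, 0.085], [-0.92, -0.26, 0, 0, 0.085], [-0.92, -0.26, 0, 0, 0.085]]]' | python3 nudge.py >/dev/null; echo '[[[-0.92, -0.26, 0, 0, 0.085], [-0.92, -0.26, 0, 0, 0.085], [-0.92, -0.26, 0, 0, 0.085], [-0.92, -0.26, 0, 0, 0.085], [-0.92, -0.26, 0, 0, 0.085], [-0.92, -0.26, 0, 0, 0.085], [-0.92, -0.26, 0, 0, 0.085], [-0.92, -0.26, 0, 0, 0.085], [0, 0, 0, 0, 0.085]]]' | python3 nudge.py >/dev/null;  python3 d.py 0.539 -0.240 0.12 43
```

```text
p [ 0.5219 -0.1976  0.2407] yang 42.78 turn first -0.22 F [-0.7  0.5  0.1] w 0.0848 g 0.0 t 2.3
delta before turn [-0.0428 -0.0161  0.1207] after turn [-0.0427 -0.0163  0.1207]
```

Scaled: 0.03 m is 0.6, -0.022 m is -0.44.

```bash
echo '[[[-0.44, -0.16, 0.4, 0, 0.085], [-0.42, -0.16, 0.6, 0, 0.085], [0, 0, 0.6, 0, 0.085], [0, 0, 0.6, 0, 0.085], [0, 0, 0, 0, 0.085]]]' | python3 nudge.py >/dev/null;  python3 d.py 0.539 -0.240 0.037 43; python3 - <<'E'
from rig import env
import cv2
im=env.get_image('wrist'); cv2.imwrite('pics/w1.png',im['pixels'][:,:,::-1])
E
```

```text
p [ 0.5364 -0.2339  0.1286] yang 43.02 turn first 0.02 F [-1.1  0.5  0.3] w 0.085 g 0.0 t 2.8
delta before turn [-0.007  -0.0021  0.0916] after turn [-0.007  -0.0021  0.0916]
```

View pics/w1.png

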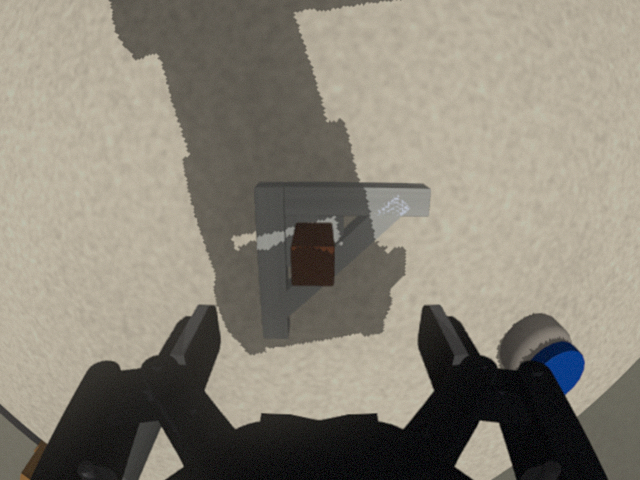

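The wrist view shows the square's legs parallel to the image axes (leg edge at rows 183–187, post at (313,255)) and the post centred between the jaws. Yaw is right, so I descend and grip.

Scaled: 0.03 m is 0.6, 0.015 m is 0.3.

```bash
echo '[[[0, 0, 0, 0, 0.085], [0, 0, 0.6, 0, 0.085], [0, 0, 0.6, 0, 0.085], [0, 0, 0.3, 0, 0.085], [0, 0, 0, 0, 0.085], [0, 0, 0, 0, 0.085]]]' | python3 nudge.py >/dev/null;  python3 d.py 0.539 -0.240 0.037 43
```

```text
p [ 0.539  -0.2358  0.0591] yang 43.02 turn first 0.02 F [0.1 0.5 0.3] w 0.0854 g 0.0 t 3.45
delta before turn [-0.003  -0.0029  0.0221] after turn [-0.003  -0.0029  0.0221]
```

Scaled: 0.011 m is 0.22, 0.01 m is 0.2.

```bash
echo '[[[-0.06, -0.06, 0.22, 0, 0.085], [0, 0, 0.2, 0, 0.085], [0, 0, 0, 0, 0.085], [0, 0, 0, 0, 0.02], [0, 0, 0, 0, 0.02], [0, 0, 0, 0, 0.02], [0, 0, 0, 0, 0.02], [0, 0, 0, 0, 0.02], [0, 0, 0, 0, 0.02], [0, 0, 0, 0, 0.02]]]' | python3 nudge.py 60;  python3 d.py 0.539 -0.240 0.097 43
```

```text
time_s: 4.45
position: [0.5382, -0.2398, 0.0368]
tool_rot: [[-0.682, 0.731, 0.001], [0.731, 0.682, -0.001], [-0.001, 0.0, -1.0]]
ft_force: [-2.5, -0.0, 5.7]
grip_width: 0.0253
gripper_force: 60.4
p [ 0.5382 -0.2398  0.0368] yang 43.02 turn first 0.02 F [-2.5 -0.   5.7] w 0.0253 g 60.4 t 4.45
delta before turn [-0.0008  0.0005 -0.0602] after turn [-0.0008  0.0005 -0.0602]
```

Scaled: -0.02 m is -0.4, 7.1 degrees / 360 = 0.0197.

```bash
echo '[[[0, 0, -0.4, 0, 0.02], [0, 0, -0.4, 0, 0.02], [0, 0, -0.4, 0, 0.02], [0, 0, 0, 0.0194, 0.02], [0, 0, 0, 0.0197, 0.02], [0, 0, 0, 0.0197, 0.02], [0, 0, 0, 0.0197, 0.02], [0, 0, 0, 0.0197, 0.02], [0, 0, 0, 0.0197, 0.02], [0, 0, 0, 0.0194, 0.02]]]' | python3 nudge.py >/dev/null; echo '[[[0, 0, 0, 0, 0.02], [0, 0, 0, 0, 0.02]]]' | python3 nudge.py;  python3 d.py 0.5428 0.1389 0.097 -6.44
```

```text
time_s: 5.65
position: [0.5378, -0.2394, 0.0957]
tool_rot: [[0.11, 0.994, -0.001], [0.994, -0.11, 0.001], [0.001, -0.001, -1.0]]
ft_force: [-0.7, 0.1, -5.3]
grip_width: 0.025
gripper_force: 59.8
p [ 0.5378 -0.2394  0.0957] yang -6.3 turn first 0.14 F [-0.7  0.1 -5.3] w 0.025 g 59.8 t 5.65
delta before turn [ 0.3766 -0.0365 -0.001 ] after turn [ 0.3765 -0.0374 -0.001 ]
```

Scaled: 0.038 m is 0.76, -0.0037 m is -0.074.

```bash
echo '[[[0.74, -0.074, 0, 0, 0.02], [0.76, -0.074, 0, 0, 0.02], [0.76, -0.074, 0, 0, 0.02], [0.76, -0.074, 0, 0, 0.02], [0.76, -0.074, 0, 0, 0.02], [0.76, -0.074, 0, 0, 0.02], [0.76, -0.074, 0, 0, 0.02], [0.76, -0.074, 0, 0, 0.02], [0.74, -0.074, 0, 0, 0.02], [0.74, -0.074, 0, 0, 0.02]]]' | python3 nudge.py >/dev/null; echo '[[[0, 0, 0, 0, 0.02], [0, 0, 0, 0, 0.02], [0, 0, 0, 0, 0.02]]]' | python3 nudge.py >/dev/null;  python3 d.py 0.5428 0.1389 0.04 -6.44; python3 - <<'E'
from rig import env
import cv2,numpy as np
im=env.get_image('wrist'); cv2.imwrite('pics/w2.png',im['pixels'][:,:,::-1])
im=env.get_image('top'); np.savez('top2.npz',**im)
E
```

```text
p [0.5439 0.1384 0.0962] yang -6.45 turn first -0.01 F [ 0.6 -0.4 -4. ] w 0.0254 g 59.8 t 6.95
delta before turn [ 0.0004 -0.0011  0.0562] after turn [ 0.0004 -0.0011  0.0562]
```

View pics/w2.png

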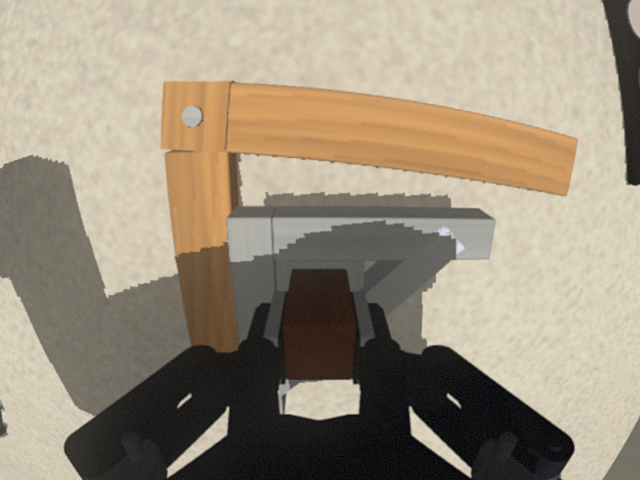

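The wrist view shows the post held square in the jaws. The square's heel (top corner) is near (228,218), inside the leaning stile's lower edge (230,152)→(567,196) and by the rail's inner edge (238,152). I'll check these against the calibration before lowering.

```bash
cat >> vis.py <<'E'
def fray(u,v,z,K,E):
    R,t=E[:3,:3],E[:3,3]; o=-R.T@t; a=np.array([(u-K[0,2])/K[0,0],(v-K[1,2])/K[1,1]]); r=np.hypot(*a)
    d=R.T@np.array([*(np.sin(r)*a/r),np.cos(r)]); return o+d*(z-o[2])/d[2]
def to_rail(p,f): return Rz(-f[2])@(np.array(p)-[f[0],f[1],0])
E
python3 - <<'E'
from vis import *
from rig import env
im=env.get_image('wrist'); K,E=im['K'],im['extrinsics']; f=np.load('frame.npy')
for n,u,v,z in [('screw',192,116,.022),('stile_near',230,152,.022),('stile_end',567,196,.022),('stile_end2',577,140,.022),('rail_in',237,175,.022),('rail_in2',238,300,.022),('rail_out',167,165,.022),('heel top',228,218,.079),('toeS top',494,218,.079),('posttop?',318,325,.119)]:
    print(n,np.round(to_rail(fray(u,v,z,K,E),f),4))
E
```

```text
screw [-0.0199  0.0213  0.022 ]
stile_near [ 0.0018 -0.0005  0.022 ]
stile_end [ 0.2174 -0.0229  0.022 ]
stile_end2 [0.2203 0.0151 0.022 ]
rail_in [ 0.0052 -0.0139  0.022 ]
rail_in2 [-0.0004 -0.0944  0.022 ]
rail_out [-0.0376 -0.0063  0.022 ]
heel top [ 0.013  -0.0223  0.079 ]
toeS top [ 0.1308 -0.0221  0.079 ]
posttop? [ 0.0514 -0.049   0.119 ]
```

Everything agrees within about 2 mm: heel at (13,-22) mm in the rail axes and 8 mm clear of the stile. Lowering.

Scaled: 0.02 m is 0.4, 0.01 m is 0.2.

```bash
echo '[[[0, 0, 0.4, 0, 0.02], [0, 0, 0.4, 0, 0.02], [0, 0, 0.2, 0, 0.02], [0, 0, 0.08, 0, 0.02], [0, 0, 0, 0, 0.02], [0, 0, 0, 0, 0.02], [0, 0, 0, 0, 0.02]]]' | python3 nudge.py >/dev/null;  python3 d.py 0.5428 0.1389 0.037 -6.44
```

```text
p [0.5443 0.1391 0.0431] yang -6.49 turn first -0.05 F [-0.4  0.3 -4.7] w 0.0254 g 59.6 t 7.8
delta before turn [-0.0004 -0.0015  0.0061] after turn [-0.0004 -0.0015  0.0061]
```

```bash
echo '[[[0, 0, 0.06, 0, 0.02], [0, 0, 0.06, 0, 0.02], [0, 0, 0, 0, 0.02], [0, 0, 0, 0, 0.02]]]' | python3 nudge.py >/dev/null;  python3 d.py 0.5428 0.1389 0.037 -6.44; echo '[[[0, -0.1, 0, 0, 0.02], [0, -0.1, 0, 0, 0.02], [0, 0, 0, 0, 0.02], [0, 0, 0, 0, 0.02]]]' | python3 nudge.py >/dev/null;  python3 d.py 0.5428 0.1389 0.037 -6.44
```

```text
p [0.5441 0.1392 0.0368] yang -6.48 turn first -0.04 F [-1.8  0.4  3.8] w 0.0253 g 60.7 t 8.2
delta before turn [-0.0004 -0.0012 -0.0002] after turn [-0.0004 -0.0012 -0.0002]
p [0.534  0.1403 0.0368] yang -6.48 turn first -0.04 F [ 0.9 -0.3  6.6] w 0.0252 g 61.3 t 8.6
delta before turn [-0.0004  0.0089 -0.0002] after turn [-0.0004  0.0089 -0.0002]
```

Scaled: -0.0015 m is -0.03.

```bash
for i in 1; do echo '[[[0, -0.03, 0, 0, 0.02], [0, 0, 0, 0, 0.02]]]' | python3 nudge.py | grep -E 'position|ft_force'; done; echo '[[[0, -0.03, 0, 0, 0.02], [0, 0, 0, 0, 0.02]]]' | python3 nudge.py | grep -E 'position|ft_force';echo '[[[0, -0.02, 0, 0, 0.02], [0, 0, 0, 0, 0.02]]]' | python3 nudge.py | grep -E 'position|ft_force'
```

```text
position: [0.5333, 0.1404, 0.0368]
ft_force: [5.2, 0.4, 4.9]
position: [0.5325, 0.1405, 0.0369]
ft_force: [7.7, -0.4, 2.8]
position: [0.5325, 0.1405, 0.037]
ft_force: [10.5, -1.2, 0.7]
```

Scaled: 0.003 m is 0.06.

```bash
echo '[[[0.06, 0, 0, 0, 0.02], [0.06, 0, 0, 0, 0.02], [0.06, 0, 0, 0, 0.02], [0.06, 0, 0, 0, 0.02], [0, 0, 0, 0, 0.02]]]' | python3 nudge.py | grep -E 'position|ft_force|tool_rot'; echo '[[[0.06, 0, 0, 0, 0.02], [0.04, 0, 0, 0, 0.02], [0, 0, 0, 0, 0.02]]]' | python3 nudge.py | grep -E 'position|ft_force|tool_rot'; python3 d.py 0.5365 0.1618 0.037 -6.44
```

```text
position: [0.5337, 0.1506, 0.0371]
tool_rot: [[0.113, 0.994, 0.005], [0.994, -0.113, -0.003], [-0.003, 0.006, -1.0]]
ft_force: [8.8, -12.9, 4.5]
position: [0.5342, 0.1553, 0.0371]
tool_rot: [[0.113, 0.994, 0.005], [0.994, -0.113, -0.004], [-0.003, 0.005, -1.0]]
ft_force: [8.6, -14.8, 5.1]
p [0.5342 0.1553 0.0371] yang -6.49 turn first -0.05 F [  8.6 -14.8   5.1] w 0.0251 g 61.2 t 10.0
delta before turn [0.0068 0.0015 0.0001] after turn [0.0068 0.0015 0.0001]
```

Scaled: 0.002 m is 0.04.

```bash
echo '[[[0.04, 0, 0, 0, 0.02], [0.04, 0, 0, 0, 0.02], [0, 0, 0, 0, 0.02]]]' | python3 nudge.py | grep -E 'position|ft_force'; echo '[[[0.03, 0, 0, 0, 0.02], [0, 0, 0, 0, 0.02]]]' | python3 nudge.py | grep -E 'position|ft_force';  python3 - <<'E'
from rig import env
import cv2,numpy as np
from vis import *
o=env.observe(); print(o['wrist_torque'],to_rail(o['position'],np.load('frame.npy')))
im=env.get_image('wrist'); cv2.imwrite('pics/w3.png',im['pixels'][:,:,::-1]); np.savez('w3.npz',**im)
E
```

```text
position: [0.5347, 0.1592, 0.0371]
ft_force: [9.2, -14.9, 5.3]
position: [0.5349, 0.1606, 0.0371]
ft_force: [10.1, -15.2, 5.0]
[-2.54295159 -1.30180285 -0.09422269] [ 0.03959526 -0.04138239  0.03712695]
```

View pics/w3.png

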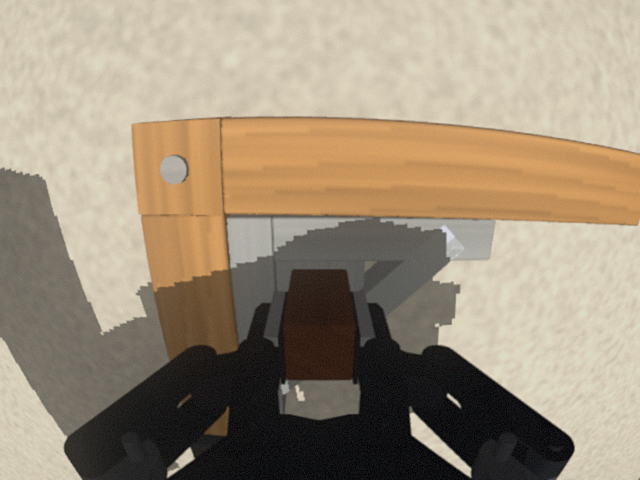

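The stile is now nearly square: its edge runs along row ~215 and the square's leg is against it at the toe, with a thin sliver left at the heel (228,217). I'll push in small steps until the force climbs.

Scaled: 0.0007 m is 0.014.

```bash
for k in 1; do echo '[[[0.014, 0, 0, 0, 0.02], [0, 0, 0, 0, 0.02]]]' | python3 nudge.py | grep -E 'position|ft_force'; echo '[[[0.014, 0, 0, 0, 0.02], [0, 0, 0, 0, 0.02]]]' | python3 nudge.py | grep -E 'position|ft_force'; done;  python3 - <<'E'
from rig import env
import numpy as np
from vis import *
o=env.observe(); print(np.round(o['tool_rot'],4).tolist(),o['wrist_torque'],to_rail(o['position'],np.load('frame.npy')))
E
```

```text
position: [0.5349, 0.1612, 0.0371]
ft_force: [8.8, -16.3, 6.1]
position: [0.535, 0.1618, 0.0371]
ft_force: [9.2, -16.1, 4.8]
[[0.113, 0.9936, 0.005], [0.9936, -0.113, -0.0041], [-0.0035, 0.0054, -1.0]] [-2.60680093 -1.30058872 -0.02582212] [ 0.03959466 -0.04009445  0.03713849]
```

Scaled: 0.0007 m is 0.014.

```bash
echo '[[[0.014, 0, 0, 0, 0.02], [0, 0, 0, 0, 0.02]]]' | python3 nudge.py | grep -E 'position|ft_force'; echo '[[[0.012, 0, 0, 0, 0.02], [0, 0, 0, 0, 0.02]]]' | python3 nudge.py | grep -E 'position|ft_force';  python3 - <<'E'
from rig import env
import cv2,numpy as np
from vis import *
o=env.observe(); print(o['wrist_torque'],to_rail(o['position'],np.load('frame.npy')))
im=env.get_image('wrist'); np.savez('w4.npz',**im); a=im['pixels'][:,:,::-1]
a=cv2.convertScaleAbs(a,alpha=1.6)
t=cv2.resize(a[195:245,130:330],(800,200),interpolation=cv2.INTER_CUBIC); b=cv2.resize(a[195:245,320:520],(800,200),interpolation=cv2.INTER_CUBIC)
cv2.imwrite('pics/w4.png',np.vstack([t,b]))
E
```

```text
position: [0.5351, 0.1626, 0.0371]
ft_force: [8.9, -16.3, 5.1]
position: [0.5351, 0.163, 0.0371]
ft_force: [8.7, -16.5, 5.6]
[-2.77980624 -1.26947077  0.01420565] [ 0.03958868 -0.03893678  0.03714579]
```

View pics/w4.png

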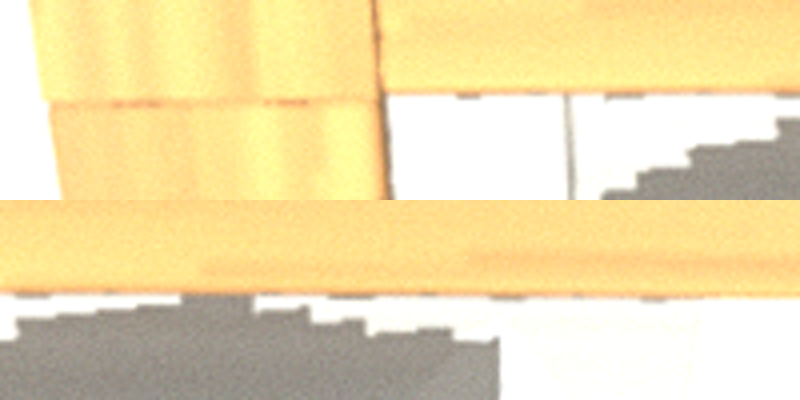

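```bash
cat > meas.py <<'E'
from vis import *
def edges(im):
    K,E=im['K'],im['extrinsics']; f=np.load('frame.npy')
    s=cv2.GaussianBlur(cv2.cvtColor(im['pixels'],cv2.COLOR_RGB2HSV)[:,:,1].astype(float),(0,0),.8)
    def cross(l,i0,sg):  # sub-pixel half-level crossing from wood outwards
        j=i0
        while l[j]>75: j+=sg
        return j-sg*(75-l[j])/(l[j-sg]-l[j])
    inn=[(u,cross(s[:,u],190,1)) for u in range(240,480,4)]
    out=[(u,cross(s[:,u],160,-1)) for u in range(240,560,4)]
    ri=[(cross(s[v],200,1),v) for v in range(226,310,3)]; ro=[(cross(s[v],190,-1),v) for v in range(226,265,3)]
    for n,L,ax in (('stile in',inn,0),('stile out',out,0),('rail in',ri,1),('rail out',ro,1)):
        P=np.array([to_rail(fray(u,v,.022,K,E),f) for u,v in L]); k=np.polyfit(P[:,ax],P[:,1-ax],1)
        print(n,'slope',round(k[0],4),'at 0:',round(k[1],4),'rms',round(np.std(P[:,1-ax]-np.polyval(k,P[:,ax])),5))
if __name__=='__main__':
    import sys; edges(np.load(sys.argv[1]))
E
python3 meas.py w3.npz; python3 meas.py w4.npz
```

```text
stile in slope -0.0183 at 0: 0.0013 rms 5e-05
stile out slope -0.021 at 0: 0.0415 rms 3e-05
rail in slope 0.0021 at 0: 0.0008 rms 6e-05
rail out slope 0.0049 at 0: -0.039 rms 3e-05
stile in slope -0.0027 at 0: 0.0021 rms 9e-05
stile out slope -0.0033 at 0: 0.042 rms 4e-05
rail in slope 0.0024 at 0: 0.0009 rms 6e-05
rail out slope 0.0025 at 0: -0.039 rms 2e-05
```

The stile is now square to the rail: slopes −0.003 and 0.0024, so lean is about 0.001 rad, with the heel at the corner and the seam flush along the whole leg. One more small push should seat both faces; then I'll check that the forces settle.

Scaled: 0.0006 m is 0.012, -0.0003 m is -0.006.

```bash
echo '[[[0.012, -0.006, 0, 0, 0.02], [0, 0, 0, 0, 0.02], [0, 0, 0, 0, 0.02]]]' | python3 nudge.py | grep -E 'position|ft_force'; echo '[[[0, 0, 0, 0, 0.02], [0, 0, 0, 0, 0.02], [0, 0, 0, 0, 0.02], [0, 0, 0, 0, 0.02], [0, 0, 0, 0, 0.02], [0, 0, 0, 0, 0.02]]]' | python3 nudge.py;  python3 - <<'E'
from rig import env
import numpy as np,cv2
from meas import *
im=env.get_image('wrist'); edges(im); o=env.observe(); print(to_rail(o['position'],np.load('frame.npy')),np.abs(o['qvel']).max(),o['time_s'])
cv2.imwrite('pics/w5.png',im['pixels'][:,:,::-1])
E
```

```text
position: [0.5351, 0.1631, 0.0372]
ft_force: [9.4, -20.1, 5.6]
time_s: 12.3
position: [0.5351, 0.1631, 0.0372]
tool_rot: [[0.113, 0.994, 0.005], [0.994, -0.113, -0.005], [-0.005, 0.006, -1.0]]
ft_force: [9.9, -19.7, 6.6]
grip_width: 0.0256
gripper_force: 61.3
stile in slope -0.0019 at 0: 0.002 rms 0.0001
stile out slope -0.0026 at 0: 0.042 rms 3e-05
rail in slope 0.0022 at 0: 0.0009 rms 6e-05
rail out slope 0.0036 at 0: -0.039 rms 2e-05
[ 0.03958147 -0.03882662  0.03719813] 0.15440337708925525 12.35
```

The force stepped up from 16 N to 20 N with only 0.1 mm of travel, so the heel is home. Lean is about 0, the grip is 61 N, and everything is steady. Handing in.

```bash
python3 -c "
from rig import env
print(env.close_job())"
```

```text
the job is handed in; nothing more can be done
None
```

The job is handed in at about 12.4 s, verdict not shown: the square's heel is home in the corner, still gripped (61 N) and pressed against rail and stile, lean measured at about 0, jar, tub and can never approached.

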